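# Move the bottle row into the dispensing rack in reverse order

### The job

Move the four brown bottles from the filling strip into the grey dispensing rack, one to a pocket, in reverse order, because the rack is read from the far side of the counter: the bottle that stands leftmost on the strip as you see it goes into the rightmost pocket, the second from the left into the second from the right, and so on. Keep them upright and set each one down near the middle of its pocket, do not drop it; leave all four standing and released.

Things in the scene. Friction and masses are not known exactly. Their poses are not given: they have to be found in the camera images.
- bottle_s: Brown glass bottle, smallest bottle, the only one with a white cap. Round body 44 mm in diameter with straight sides up to 67 mm, then shoulder, neck and cap, 100 mm tall in all; under 0.4 kg. Origin at the centre of its underside, z up along the bottle.
- disc_s: Flat grey rubber disc with a dark rim, 58 mm across and 4 mm thick, fixed on the filling strip; this bottle's own place at the start (44 mm bottle). It stays behind and so still shows where in the row the bottle stood. Origin at the centre of its underside; the bottle stands on it 4 mm higher.
- bottle_m: Brown glass bottle, second smallest bottle, black cap, white label with blue band. Round body 50 mm in diameter with straight sides up to 74 mm, then shoulder, neck and cap, 110 mm tall in all; under 0.4 kg. Origin at the centre of its underside, z up along the bottle.
- disc_m: Flat grey rubber disc with a dark rim, 64 mm across and 4 mm thick, fixed on the filling strip; this bottle's own place at the start (50 mm bottle). It stays behind and so still shows where in the row the bottle stood. Origin at the centre of its underside; the bottle stands on it 4 mm higher.
- bottle_l: Brown glass bottle, second largest bottle, black cap, white label with blue band. Round body 54 mm in diameter with straight sides up to 81 mm, then shoulder, neck and cap, 120 mm tall in all; under 0.4 kg. Origin at the centre of its underside, z up along the bottle.
- disc_l: Flat grey rubber disc with a dark rim, 68 mm across and 4 mm thick, fixed on the filling strip; this bottle's own place at the start (54 mm bottle). It stays behind and so still shows where in the row the bottle stood. Origin at the centre of its underside; the bottle stands on it 4 mm higher.
- bottle_xl: Brown glass bottle, largest bottle, black cap, dark label. Round body 64 mm in diameter with straight sides up to 91 mm, then shoulder, neck and cap, 135 mm tall in all; under 0.4 kg. Origin at the centre of its underside, z up along the bottle.
- disc_xl: Flat grey rubber disc with a dark rim, 78 mm across and 4 mm thick, fixed on the filling strip; this bottle's own place at the start (64 mm bottle). It stays behind and so still shows where in the row the bottle stood. Origin at the centre of its underside; the bottle stands on it 4 mm higher.
- strip: Filling strip: fixed aluminium bar, 84 mm deep, 335 mm long, top 10 mm high, carrying the four discs in a row. Origin at the middle of its underside; y along the row to the robot's left (turned up to 0.2 rad), x away from the robot. Discs at y = +127.5, +42.5, -42.5, -127.5 mm. It may stand on the left or right half of the worktop.
- rack: Fixed grey tray beside the strip, 94 x 347 mm, four open pockets in a row. Origin mid-underside; y along the row to the robot's left (turned up to 0.2 rad), x away from it. Pocket centres x = 0, y = +127.5, +42.5, -42.5, -127.5 mm; white floors 8 mm up; 82 mm (x) by 79 mm (y) inside. Walls 6 mm thick, tops at 23 mm (back, dividers), 29 mm (ends), 17 mm (front).
There are look-alikes about, which are no part of the job. Leave any red or turquoise look-alike of the bottle_l alone.

How it is judged:
At the end, for the whole second after the job is handed in: Each bottle stands upright (tilt under 0.1 rad) and at rest on the floor of the pocket that mirrors its starting place on the strip, its centre within 20 mm of the pocket's centre along and across the rack (((y of disc_s in the frame of strip between 0.1075 and 0.1475 m and y of bottle_s in the frame of rack between -0.1475 and -0.1075 m) or (y of disc_s in the frame of strip between 0.0225 and 0.0625 m and y of bottle_s in the frame of rack between -0.0625 and -0.0225 m) or (y of disc_s in the frame of strip between -0.0625 and -0.0225 m and y of bottle_s in the frame of rack between 0.0225 and 0.0625 m) or (y of disc_s in the frame of strip between -0.1475 and -0.1075 m and y of bottle_s in the frame of rack between 0.1075 and 0.1475 m)) and x of bottle_s in the frame of rack between -0.02 and 0.02 m and z of bottle_s in the frame of rack between 0.004 and 0.013 m and angle between each of bottle_s, bottle_m, bottle_l, bottle_xl's own z axis and vertical below 0.1 rad and linear speed of each of bottle_s, bottle_m, bottle_l, bottle_xl below 0.02 m/s and ((y of disc_m in the frame of strip between 0.1075 and 0.1475 m and y of bottle_m in the frame of rack between -0.1475 and -0.1075 m) or (y of disc_m in the frame of strip between 0.0225 and 0.0625 m and y of bottle_m in the frame of rack between -0.0625 and -0.0225 m) or (y of disc_m in the frame of strip between -0.0625 and -0.0225 m and y of bottle_m in the frame of rack between 0.0225 and 0.0625 m) or (y of disc_m in the frame of strip between -0.1475 and -0.1075 m and y of bottle_m in the frame of rack between 0.1075 and 0.1475 m)) and x of bottle_m in the frame of rack between -0.02 and 0.02 m and z of bottle_m in the frame of rack between 0.004 and 0.013 m and ((y of disc_l in the frame of strip between 0.1075 and 0.1475 m and y of bottle_l in the frame of rack between -0.1475 and -0.1075 m) or (y of disc_l in the frame of strip between 0.0225 and 0.0625 m and y of bottle_l in the frame of rack between -0.0625 and -0.0225 m) or (y of disc_l in the frame of strip between -0.0625 and -0.0225 m and y of bottle_l in the frame of rack between 0.0225 and 0.0625 m) or (y of disc_l in the frame of strip between -0.1475 and -0.1075 m and y of bottle_l in the frame of rack between 0.1075 and 0.1475 m)) and x of bottle_l in the frame of rack between -0.02 and 0.02 m and z of bottle_l in the frame of rack between 0.004 and 0.013 m and ((y of disc_xl in the frame of strip between 0.1075 and 0.1475 m and y of bottle_xl in the frame of rack between -0.1475 and -0.1075 m) or (y of disc_xl in the frame of strip between 0.0225 and 0.0625 m and y of bottle_xl in the frame of rack between -0.0625 and -0.0225 m) or (y of disc_xl in the frame of strip between -0.0625 and -0.0225 m and y of bottle_xl in the frame of rack between 0.0225 and 0.0625 m) or (y of disc_xl in the frame of strip between -0.1475 and -0.1075 m and y of bottle_xl in the frame of rack between 0.1075 and 0.1475 m)) and x of bottle_xl in the frame of rack between -0.02 and 0.02 m and z of bottle_xl in the frame of rack between 0.004 and 0.013 m); the robot touches nothing.
It fails at once if a bottle tipped over (more than about 35 degrees) (angle between any of bottle_s, bottle_m, bottle_l, bottle_xl's own z axis and vertical above 0.6 rad).
It fails at once if a bottle was dropped into the rack (faster than 0.6 m/s within 2 cm of the pocket floor) ((z of bottle_s in the frame of rack below 0.028 m and x of bottle_s in the frame of rack between -0.04 and 0.04 m and y of bottle_s in the frame of rack between -0.17 and 0.17 m and linear speed of bottle_s above 0.6 m/s) or (z of bottle_m in the frame of rack below 0.028 m and x of bottle_m in the frame of rack between -0.04 and 0.04 m and y of bottle_m in the frame of rack between -0.17 and 0.17 m and linear speed of bottle_m above 0.6 m/s) or (z of bottle_l in the frame of rack below 0.028 m and x of bottle_l in the frame of rack between -0.04 and 0.04 m and y of bottle_l in the frame of rack between -0.17 and 0.17 m and linear speed of bottle_l above 0.6 m/s) or (z of bottle_xl in the frame of rack below 0.028 m and x of bottle_xl in the frame of rack between -0.04 and 0.04 m and y of bottle_xl in the frame of rack between -0.17 and 0.17 m and linear speed of bottle_xl above 0.6 m/s)).
It also fails if it takes over 112 s, if anything falls off the work surface, if the arm or the gripper's body presses on something with over 40 N, if the wrist force passes 120 N, or if a joint passes its speed limit or range.

### The arm

A 6-joint arm with a two-finger parallel gripper is mounted at the origin on the work surface; the furniture and walls round the work are solid. World frame = base frame: x ahead of the robot, y to its left, z up, the work surface at z = 0. Lengths are in m, angles in rad, forces in N, time in s.
With the tool pointing down it reaches from about 0.425 to 0.95 m from the base axis. Payload 3.5 kg.
Tool frame: the origin (TCP) lies at the very end of the fingers, on their centre line; the grasp point (between the pads) lies 19 mm behind it; z points along the fingers, y is the direction in which the jaws open and shut (so a half turn about z gives the same grasp; the last joint's range is limited). The gripper opens to 85 mm and grips with 20 to 120 N. Pads are 22 mm wide; open, the fingers measure 114 mm over their backs; the gripper's body (76 mm by 85 mm) begins 54 mm behind the grasp point. The pads swing forward as they close: fully open they stand 13 mm farther back than shut.
Start: joints at [1.178, 0.286, 1.577, -0, 1.279, -0.15], TCP at [0.162, 0.655, 0.231] pointing down, gripper open.
Joint ranges: [-2.77, 2.77], [-0.9, 2.22], [0.21, 2.48], [-1.53, 4.67], [0.24, 2.81], [-2.84, 2.84]. Speed limits (rad/s): [2.79, 2.79, 3.14, 3.14, 3.14, 3.14].

### API

Orientations are given as a unit quaternion [x, y, z, w].
In Python, from plant import get_state, vision, ctrl, cut_out gives the robot as it stands.
- The arm moves only by the tool jog_arm, never from a script. Its argument "commands" is text: rows parted by semicolons, each of 6 numbers parted by spaces: the shift along the world's x, y, z in m, then the turn, a rotation vector about the world's x, y, z in rad. A call has 1 to 20 rows; each row is the pose to reach, as a shift and turn from the pose commanded when the call began; what a row does not reach only later rows make up. A row lasts 1/8 s, in which the tool goes at most 62.5 mm and 10.7 degrees, less where a joint would pass 70% of its speed; a pose out of reach is approached as far as the arm can. A call with a gripper value outside its range is refused whole. "gripper" is the opening in per cent of the stroke, from 0 (shut) to 100 (fully open), set as the call begins (left out, the last holds). The fingers move at their own pace and stop on an object; "grip_force" is the grip in N (left out, the last holds). Time passes only in rows, so rows that repeat a pose let the fingers close. It gives the time, the measured TCP pose, the force and the opening at its end, in the units of the state.
- get_state(): the state, without advancing time (a new reading comes with each control period).
- vision.read_camera(name): name is "scene" or "top"; returns a dict with "frame" (400x640x3 uint8, red, green, blue), "z_map" (400x640 float32, m along the optical axis (not along the pixel's ray), 0 where there is no reading), "fx", "fy", "cx", "cy" (pixels), "D" ([k1, k2, p1, p2, k3] as OpenCV has them; the pictures are not rectified), "R" (3x3) and "t" (3): a world point X has camera coordinates R X + t. Camera axes: x right, y down, z forward; pixel columns grow to the right and rows downward; lengths in m; the calibration is good to about 2 mm. A picture is of the moment at which its call begins.
- ctrl.sign_off(): hands the job in, once; it reports no verdict.
Trained networks look in the newest picture that a camera, given by its name, has taken for a name from the list of things; names that differ only in an ending like _2 or _b are one class to them, and where a whole thing is asked for, a point or a joint stands for the part that bears it (a point fixed in the world has none). Each returns a list of dicts, best first, with "conf" (0 to 1); they miss things now and then, are a little off and sometimes report something else, mostly with a low value. They report only what shows in the picture. A call takes as long as a camera call. They do not tell look-alikes from the thing itself.
- cut_out(camera, query): "pixels" (400x640 bool, what is visible of it) and "box" ([centre column, centre row, width, height] in pixels, round what is visible of it).
The state is a dict: "time": time; "qpos": joint angles; "dq": joint speeds; "joint_efforts": joint torques, N m; "eef_pos": TCP position; "tcp_rot": TCP orientation; "contact_force": force on the tool from outside, world axes, zero at the start; "wrist_torque": the same for the moment, N m; "opening": opening from 0.0 (shut) to 1.0 (fully open).
Only numpy, scipy, OpenCV 4.12 (cv2) and the standard library are available. Lean on these libraries where they do the work, as an engineer would, in place of code of your own. Each camera call takes 0.05 s, during which the arm holds its last target.

## Working session

There is one attempt and no reset: what is moved stays moved. The work goes in short steps, Python scripts to look and compute and a tool call to move; the robot and the scene stay as the last step left them, time stands still between calls to the robot, and variables do not carry over. Pictures are saved under pics/ and viewed, and the job is handed in when it is done.

Besides the shell and the picture viewer there is one more tool, called after "Emit:" as name(argument=value, ...), one argument or row to a line, values as JSON. jog_arm: Moves the arm, as the interface text tells. Its arguments: {"type":"object","properties":{"commands":{"type":"string"},"gripper":{"type":"number"},"grip_force":{"type":"number"}},"required":["commands"]}

```bash
mkdir -p pics; ls
python3 - <<'E'
from plant import get_state, vision, ctrl, cut_out
import cv2,json
s=get_state();print(s)
for n in("scene","top"):
    c=vision.read_camera(n)
    cv2.imwrite(f"pics/{n}0.png",c["frame"][:,:,::-1])
    print(n,c["fx"],c["fy"],c["cx"],c["cy"],c["D"],c["R"],c["t"])
E
```

```text
pics
{'time': 0.0, 'qpos': array([ 1.17798226e+00,  2.87166144e-01,  1.57821719e+00, -1.04382491e-05,
        1.27860710e+00, -1.50027325e-01]), 'dq': array([-0.00067225, -0.00139272,  0.00232535,  0.00064297,  0.00043658,
        0.00016352]), 'joint_efforts': array([-2.51958563e-04, -4.06000078e+01, -2.92620224e+01, -1.81102096e-04,
        6.01521431e-03,  2.57150546e-06]), 'eef_pos': array([0.16200557, 0.6545736 , 0.22992511]), 'tcp_rot': array([ 1.21093854e-01,  9.92640338e-01, -1.15633905e-03, -3.16609610e-04]), 'contact_force': array([-0.02242221, -0.13336478, -0.78606712]), 'wrist_torque': array([-0.00310852, -0.05192212,  0.02627547]), 'opening': 1.0002052059754896}
scene 378.55399713935896 378.55399713935896 321.2389091589607 197.52704542713914 [-0.03609286  0.          0.          0.          0.        ] [[-0.32264719  0.94616853  0.02576647]
 [ 0.34951538  0.14439619 -0.92573686]
 [-0.87962366 -0.28968062 -0.37728947]] [ 0.11670987 -0.06141762  1.24492066]
top 443.5085286419863 443.5085286419863 325.2245708764335 199.15784746510408 [-0.06923963  0.          0.          0.          0.        ] [[-0.0069273  -0.99995075 -0.00710682]
 [-0.99476226  0.0076158  -0.10193153]
 [ 0.10198063  0.00636348 -0.99476603]] [0.00814807 0.34096264 1.35377325]
```

View pics/scene0.png

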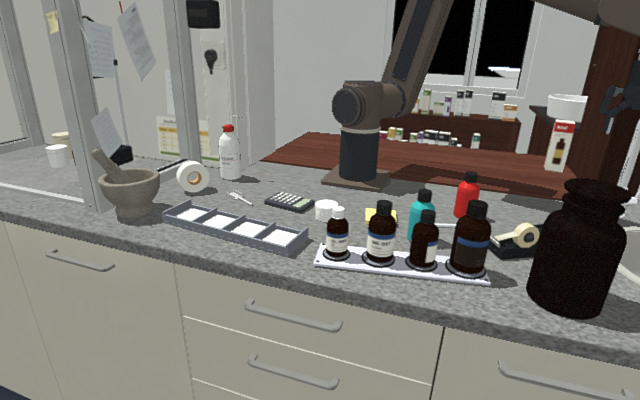

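View pics/top0.png

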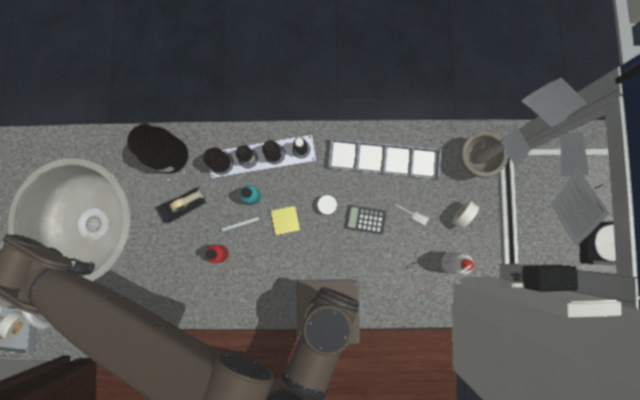

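```bash
cat > h.py <<'E'
from plant import get_state, vision, ctrl, cut_out
import numpy as np, cv2
def world(c,px,z=None):
    """px Nx2 -> world; by depth z (along axis)"""
    K=np.array([[c["fx"],0,c["cx"]],[0,c["fy"],c["cy"]],[0,0,1.]])
    u=cv2.undistortPoints(np.asarray(px,float).reshape(-1,1,2),K,np.array(c["D"],float)).reshape(-1,2)
    d=np.c_[u,np.ones(len(u))]
    return d,(np.asarray(c["R"]),np.asarray(c["t"]))
def pts(c,mask):
    v,u=np.nonzero(mask&(c["z_map"]>0)); z=c["z_map"][v,u]
    d,(R,t)=world(c,np.c_[u,v]); return (d*z[:,None]-t)@R, np.c_[u,v]
def plane(c,px,h):
    d,(R,t)=world(c,px); o=-R.T@t; w=d@R
    return o+w*((h-o[2])/w[:,2])[:,None]
def proj(c,X):
    K=np.array([[c["fx"],0,c["cx"]],[0,c["fy"],c["cy"]],[0,0,1.]])
    p,_=cv2.projectPoints(np.asarray(X,float).reshape(-1,3),cv2.Rodrigues(np.asarray(c["R"]))[0],np.asarray(c["t"]),K,np.array(c["D"],float)); return p.reshape(-1,2)
E
python3 - <<'E'
from h import *
np.set_printoptions(precision=4,suppress=True)
for n in("scene","top"):
    c=vision.read_camera(n)
    for q in "bottle_s bottle_m bottle_l bottle_xl disc_s disc_m disc_l disc_xl strip rack".split():
        for r in cut_out(n,q)[:3]:
            P,_=pts(c,r["pixels"])
            print(n,q,round(r["conf"],2),np.round(r["box"]),r["pixels"].sum(),np.median(P,0),"zmax",np.percentile(P[:,2],[3,97]))
E
```

```text
scene bottle_s 0.93 [382. 231.  32.  62.] 1525 [0.508  0.1692 0.0768] zmax [0.0195 0.1348]
scene bottle_s 0.83 [424. 239.  33.  64.] 1394 [0.4965 0.2478 0.0712] zmax [0.0153 0.1248]
scene bottle_s 0.72 [467. 193.  23.  51.] 712 [0.1969 0.3273 0.0741] zmax [0.0091 0.1213]
scene bottle_m 0.93 [382. 231.  32.  62.] 1525 [0.508  0.1692 0.0768] zmax [0.0195 0.1348]
scene bottle_m 0.83 [424. 239.  33.  64.] 1394 [0.4965 0.2478 0.0712] zmax [0.0153 0.1248]
scene bottle_m 0.72 [467. 193.  23.  51.] 712 [0.1969 0.3273 0.0741] zmax [0.0091 0.1213]
scene bottle_l 0.93 [382. 231.  32.  62.] 1525 [0.508  0.1692 0.0768] zmax [0.0195 0.1348]
scene bottle_l 0.83 [424. 239.  33.  64.] 1394 [0.4965 0.2478 0.0712] zmax [0.0153 0.1248]
scene bottle_l 0.72 [467. 193.  23.  51.] 712 [0.1969 0.3273 0.0741] zmax [0.0091 0.1213]
scene bottle_xl 0.69 [472. 236.  43.  71.] 2331 [0.4854 0.3299 0.0847] zmax [0.018  0.1496]
scene disc_s 0.73 [419. 265.  31.  13.] 146 [0.5002 0.2508 0.0144] zmax [0.0114 0.016 ]
scene disc_s 0.72 [338. 255.  31.  11.] 98 [0.5205 0.0871 0.0148] zmax [0.0134 0.016 ]
scene disc_s 0.64
[... 2155 characters left out ...]
 [0.0097 0.0209]
top disc_m 0.5 [310. 152.   1.   7.] 18 [0.4979 0.0555 0.0154] zmax [0.0087 0.0181]
top disc_m 0.41 [277. 157.  18.  18.] 67 [0.4715 0.1403 0.0152] zmax [0.0103 0.0217]
top disc_l 0.65 [250. 163.  15.  18.] 80 [0.4528 0.2347 0.0144] zmax [0.0097 0.0209]
top disc_l 0.5 [310. 152.   1.   7.] 18 [0.4979 0.0555 0.0154] zmax [0.0087 0.0181]
top disc_l 0.41 [277. 157.  18.  18.] 67 [0.4715 0.1403 0.0152] zmax [0.0103 0.0217]
top disc_xl 0.22 [248. 157.  19.  18.] 307 [0.4672 0.2397 0.0929] zmax [0.0196 0.1266]
top strip 0.69 [265. 155. 104.  43.] 1143 [0.4717 0.1867 0.0107] zmax [0.0039 0.0171]
top rack 0.65 [386. 160. 118.  43.] 3530 [ 0.4681 -0.1807  0.0099] zmax [0.0021 0.0277]
```

```bash
cat > meas.py <<'E'
from h import *
from scipy.optimize import least_squares
np.set_printoptions(precision=4,suppress=True)
C={n:vision.read_camera(n) for n in("scene","top")}
full=np.ones((400,640),bool)
A={n:pts(C[n],full) [0] for n in C}
def rect(P,name):
    r=cv2.minAreaRect((P[:,:2]*1000).astype(np.float32)); print(name,len(P),np.round(r[0],1),np.round(r[1],1),round(r[2],2))
for n in C:
    P=A[n]
    for q,z0,z1 in(("rack",.004,.032),("strip",.005,.013)):
        r=cut_out(n,q)[0]; M,_=pts(C[n],cv2.dilate(r["pixels"].astype(np.uint8),np.ones((3,3)))>0)
        M=M[(M[:,2]>z0)&(M[:,2]<z1)]; rect(M,n+" "+q)
R={"s":(.022,.067,(.515,.083)),"l":(.027,.081,(.49,.165)),"m":(.025,.074,(.48,.247)),"xl":(.032,.091,(.465,.33))}
for k,(r,h,g) in R.items():
    for n in("scene","top","both"):
        P=np.vstack([A["scene"],A["top"]]) if n=="both" else A[n]
        near=np.hypot(P[:,0]-g[0],P[:,1]-g[1])<r+.02
        Q=P[near&(P[:,2]>.026)&(P[:,2]<h+.008)]
        if len(Q)<10: print(k,n,"few");continue
        f=least_squares(lambda x:np.hypot(Q[:,0]-x[0],Q[:,1]-x[1])-r,g,loss="soft_l1",f_scale=.002)
        cap=P[near&(P[:,2]>h+.014+.025)]
        print(k,n,len(Q),f.x,"rms",np.median(abs(f.fun)),"cap",cap.mean(0),"top",np.percentile(P[near][:,2],99))
E
python3 meas.py
```

```text
scene rack 3702 [ 471.9 -180.8] [349.5  98.9] 84.01
scene strip 1981 [484.7 205.9] [ 86.6 334.5] 8.92
top rack 3302 [ 470.  -180.2] [357.5 105.4] 84.08
top strip 979 [480.6 205.8] [ 91.5 339.1] 9.08
s scene 479 [0.5037 0.0804] rms 0.0005573960098622967 cap [0.509  0.0823 0.1126] top 0.1153545349079528
s top 51 [0.5004 0.0809] rms 0.00032016408759503664 cap [0.4997 0.0806 0.1139] top 0.1170633981427561
s both 530 [0.5035 0.0804] rms 0.0006523563691969124 cap [0.5057 0.0817 0.1131] top 0.11568432304011902
l scene 796 [0.4886 0.1663] rms 0.0005716698178505619 cap [0.4962 0.1674 0.1303] top 0.13525596078699403
l top 83 [0.4856 0.1665] rms 0.0003679456780681968 cap [0.484  0.1659 0.1336] top 0.13812036499794555
l both 879 [0.4884 0.1662] rms 0.0006165412446314765 cap [0.492  0.1669 0.1314] top 0.13604435988026203
m scene 684 [0.4786 0.2473] rms 0.0006165280725253068 cap [0.4847 0.247  0.1214] top 0.12510854541075506
m top 78 [0.475  0.2489] rms 0.00043263570444457104 cap [0.4739 0.2479 0.1241] top 0.12836517982654133
m both 762 [0.4784 0.2473] rms 0.00071010429481916 cap [0.4811 0.2473 0.1223] top 0.12592174618040994
xl scene 1225 [0.4621 0.3321] rms 0.0006219766271186242 cap [0.4714 0.3318 0.1431] top 0.15019153321601225
xl top 147 [0.4586 0.3341] rms 0.0004683755501289355 cap [0.457  0.3322 0.1477] top 0.15347207417832068
xl both 1372 [0.4619 0.3322] rms 0.0006931104505778218 cap [0.467  0.3319 0.1445] top 0.15077519199579964
```

```bash
cat >> meas.py <<'E'
for nm,x0,x1,y0,y1 in(("jar",.35,.62,.385,.6),("teal",.25,.415,.17,.3),("mortar",.38,.62,-.6,-.36)):
    for n in C:
        P=A[n]; Q=P[(P[:,0]>x0)&(P[:,0]<x1)&(P[:,1]>y0)&(P[:,1]<y1)&(P[:,2]>.03)&(P[:,2]<.4)]
        print(nm,n,len(Q),np.percentile(Q,1,axis=0),np.percentile(Q,99,axis=0))
E
python3 meas.py | tail -6
```

```text
jar scene 9408 [0.4491 0.439  0.0321] [0.5521 0.548  0.2172]
jar top 2109 [0.3551 0.3989 0.0334] [0.5352 0.5409 0.2204]
teal scene 502 [0.348  0.2077 0.0339] [0.3837 0.2549 0.1218]
teal top 307 [0.3259 0.2067 0.0346] [0.3781 0.2563 0.1239]
mortar scene 8384 [ 0.3887 -0.5826  0.0348] [ 0.5362 -0.4036  0.3971]
mortar top 3984 [ 0.3841 -0.5788  0.0327] [ 0.5282 -0.4042  0.3977]
```

Emit:
jog_arm(
  commands="0 0 0.05 0 0 0; 0 0 0.1 0 0 -0.1; 0.03 -0.032 0.1 0 0 -0.22; 0.065 -0.07 0.1 0 0 -0.36; 0.1 -0.108 0.1 0 0 -0.5; 0.135 -0.146 0.1 0 0 -0.64; 0.17 -0.184 0.1 0 0 -0.78; 0.205 -0.222 0.1 0 0 -0.92; 0.24 -0.26 0.1 0 0 -1.06; 0.272 -0.295 0.1 0 0 -1.16; 0.29 -0.313 0.1 0 0 -1.168; 0.2985 -0.322 0.08 0 0 -1.168; 0.2985 -0.322 0.04 0 0 -1.168; 0.2985 -0.322 0.0 0 0 -1.168; 0.2985 -0.322 0.0 0 0 -1.168",
  gripper=100,
)

```text
time: 3.68
eef_pos: [0.4576, 0.3323, 0.2258]
tcp_rot: [0.648, 0.762, -0.005, -0.002]
contact_force: [-0.0, -0.0, -0.2]
opening: 1.002
```

Run:
```python
from h import *
for n in("scene","top"):
    c=vision.read_camera(n); cv2.imwrite(f"pics/{n}1.png",c["frame"][:,:,::-1])
s=get_state();print(s["eef_pos"],s["qpos"],s["dq"])
a=cv2.imread("pics/scene1.png")[100:320,250:560];b=cv2.imread("pics/top1.png")[80:300,100:500]
cv2.imwrite("pics/s1c.png",cv2.resize(a,None,fx=2.5,fy=2.5))
```

```text
[0.46042191 0.33365927 0.23141056] [4.48635948e-01 5.32625135e-02 1.84185353e+00 1.61832953e-04
 1.24685866e+00 2.87668342e-01] [-0.0008399  -0.02410018 -0.04280353 -0.00262121 -0.00238358  0.00018277]
```

View pics/s1c.png

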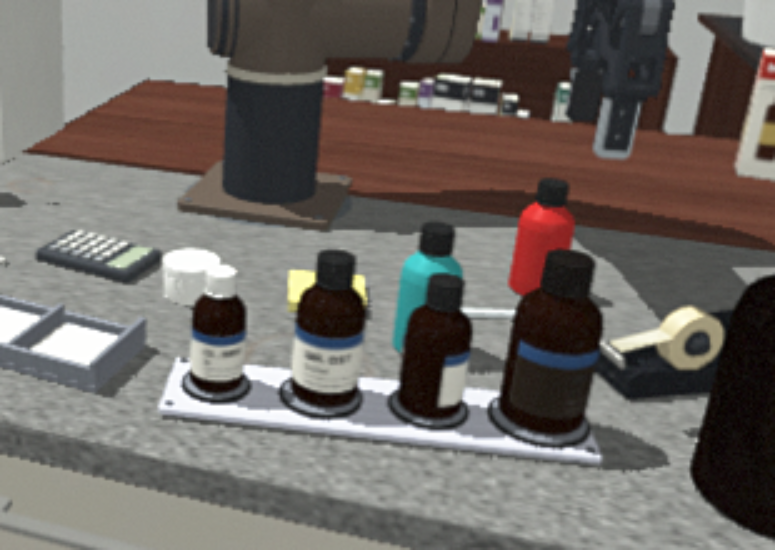

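Run:
```python
from h import *
c=vision.read_camera("scene"); print(proj(c,[[.46,.333,.231],[.46,.333,.149],[.51,.34,.24]]))
cv2.imwrite("pics/s2.png",c["frame"][:,:,::-1])
t=vision.read_camera("top"); cv2.imwrite("pics/t2.png",t["frame"][:,:,::-1])
s=get_state();print(s["time"],s["eef_pos"])
```

```text
[[486.7921415  159.53070817]
 [478.35821263 202.72884021]
 [494.41372463 162.744469  ]]
3.875 [0.46156532 0.33400786 0.23356757]
```

View pics/s2.png

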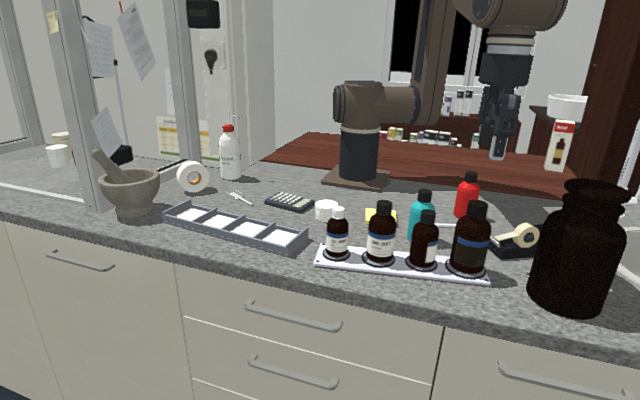

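View pics/t2.png

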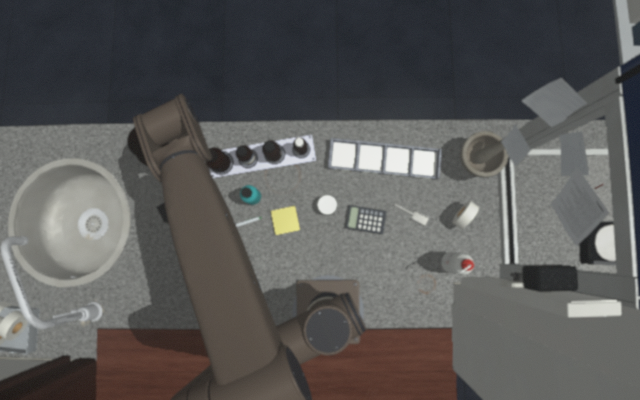

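Emit:
jog_arm(
  commands="0 0 -0.04 0 0 0; 0 0 -0.08 0 0 0; 0 0 -0.11 0 0 0; 0 0 -0.13 0 0 0; 0 0 -0.14 0 0 0; 0 0 -0.147 0 0 0; 0 0 -0.147 0 0 0; 0 0 -0.147 0 0 0; 0 0 -0.147 0 0 0; 0 0 -0.147 0 0 0",
)

```text
time: 5.12
eef_pos: [0.461, 0.3333, 0.0848]
tcp_rot: [0.648, 0.761, 0.0, 0.0]
contact_force: [-0.7, -0.2, -0.3]
opening: 1.005
```

Emit:
jog_arm(
  commands="0 0 -0.002 0 0 0; 0 0 -0.002 0 0 0; 0 0 -0.002 0 0 0; 0 0 -0.002 0 0 0; 0 0 -0.002 0 0 0; 0 0 -0.002 0 0 0; 0 0 -0.002 0 0 0; 0 0 -0.002 0 0 0",
  gripper=0,
  grip_force=50,
)

```text
time: 6.12
eef_pos: [0.4612, 0.3334, 0.0827]
tcp_rot: [0.648, 0.761, 0.001, 0.0]
contact_force: [1.4, 0.7, 3.3]
opening: 0.731
```

Run:
```python
from h import *
c=vision.read_camera("scene")
cv2.imwrite("pics/s3.png",cv2.resize(c["frame"][100:300,370:570,::-1],None,fx=3,fy=3))
s=get_state();print(s["time"],s["eef_pos"],s["opening"],s["contact_force"])
```

```text
6.175 [0.46118132 0.33335863 0.08269549] 0.7290012176656422 [0.6711933  1.22230435 2.64142629]
```

View pics/s3.png

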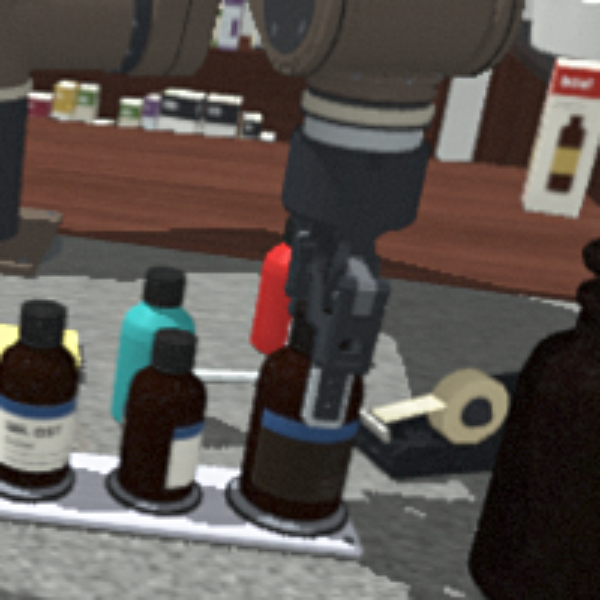

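Emit:
jog_arm(
  commands="0 0 0.015 0 0 0; 0 0 0.045 0 0 0; 0 0 0.085 0 0 0; 0 0 0.125 0 0 0; 0 0 0.15 0 0 0; 0 0 0.16 0 0 0; 0 -0.015 0.16 0 0 0; 0 -0.04 0.16 0 0 -0.015; 0 -0.075 0.16 0 0 -0.03; 0 -0.115 0.16 0 0 -0.05; 0 -0.155 0.16 0 0 -0.07; 0 -0.195 0.16 0 0 -0.085; 0 -0.235 0.16 0 0 -0.1; 0 -0.275 0.16 0 0 -0.115; 0 -0.31 0.16 0 0 -0.13; 0 -0.34 0.16 0 0 -0.14; 0 -0.36 0.16 0 0 -0.15; 0 -0.37 0.16 0 0 -0.15",
)

```text
time: 8.43
eef_pos: [0.4591, -0.0379, 0.2401]
tcp_rot: [0.704, 0.71, -0.001, -0.002]
contact_force: [0.2, -0.4, -2.6]
opening: 0.727
```

```bash
cat > snap.py <<'E'
import sys
from h import *
n=sys.argv[1]
c=vision.read_camera("scene"); t=vision.read_camera("top")
a=cv2.resize(c["frame"][100:300,120:520,::-1],None,fx=2,fy=2)
cv2.imwrite(f"pics/s{n}.png",a)
s=get_state();print(s["time"],s["eef_pos"],s["tcp_rot"],s["opening"],s["contact_force"])
E
python3 snap.py 4
```

```text
8.525 [ 0.45976753 -0.03745055  0.24090861] [ 7.04124210e-01  7.10075367e-01 -6.99123726e-04 -1.25754920e-03] 0.727671264979784 [ 0.10921687  0.05959985 -3.76823552]
```

View pics/s4.png

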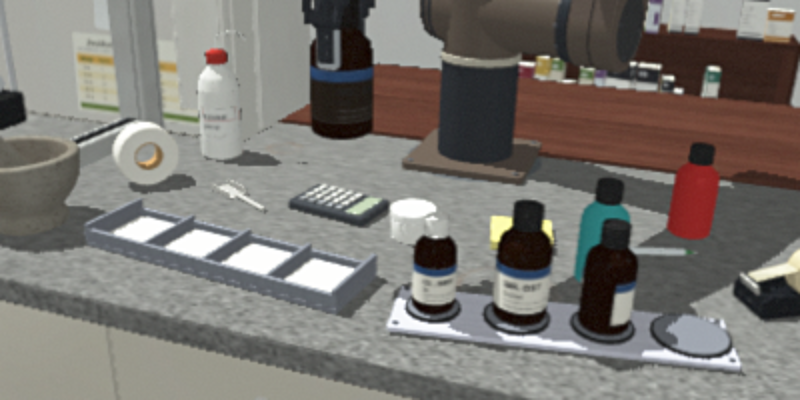

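Emit:
jog_arm(
  commands="0 -0.015 0 0 0 -0.01; 0 -0.05 0 0 0 -0.03; -0.001 -0.09 0 0 0 -0.05; -0.001 -0.13 0 0 0 -0.06; -0.002 -0.17 0 0 0 -0.08; -0.002 -0.21 0 0 0 -0.1; -0.0025 -0.245 0 0 0 -0.11; -0.0025 -0.265 0 0 0 -0.115; -0.0025 -0.27 0 0 0 -0.115; -0.0025 -0.27 -0.02 0 0 -0.115; -0.0025 -0.27 -0.055 0 0 -0.115; -0.0025 -0.27 -0.09 0 0 -0.115; -0.0025 -0.27 -0.115 0 0 -0.115; -0.0025 -0.27 -0.13 0 0 -0.115; -0.0025 -0.27 -0.135 0 0 -0.115; -0.0025 -0.27 -0.135 0 0 -0.115; -0.0025 -0.27 -0.135 0 0 -0.115",
)

```text
time: 10.65
eef_pos: [0.459, -0.3074, 0.1087]
tcp_rot: [0.743, 0.669, 0.0, 0.001]
contact_force: [0.3, -0.0, -2.5]
opening: 0.73
```

```bash
python3 snap.py 5
python3 - <<'E'
from h import *
c=vision.read_camera("scene");P,_=pts(c,np.ones((400,640),bool))
from scipy.optimize import least_squares
g=(.458,-.307)
Q=P[(np.hypot(P[:,0]-g[0],P[:,1]-g[1])<.06)&(P[:,2]>.05)&(P[:,2]<.1)]
print(least_squares(lambda x:np.hypot(Q[:,0]-x[0],Q[:,1]-x[1])-.032,g,loss="soft_l1",f_scale=.002).x,len(Q))
Q=P[(np.hypot(P[:,0]-g[0],P[:,1]-g[1])<.03)&(P[:,2]>.0)&(P[:,2]<.1)];print(np.percentile(Q[:,2],[1,5,50]))
E
```

```text
10.75 [ 0.45880985 -0.30735096  0.10849313] [7.43256259e-01 6.69005942e-01 7.98243332e-05 1.08492764e-03] 0.7295681233020601 [ 0.70374649 -0.28664142 -2.59867196]
[ 0.45934387 -0.30896253] 546
[0.00860597 0.00904062 0.01085784]
```

View pics/s5.png

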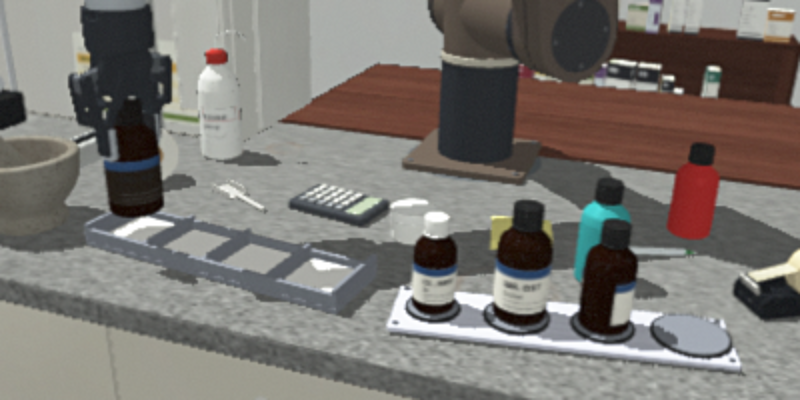

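Emit:
jog_arm(
  commands="0 0 -0.01 0 0 0; 0 0 -0.019 0 0 0; 0 0 -0.025 0 0 0; 0 0 -0.028 0 0 0; 0 0 -0.03 0 0 0; 0 0 -0.031 0 0 0; 0 0 -0.0315 0 0 0; 0 0 -0.032 0 0 0; 0 0 -0.032 0 0 0; 0 0 -0.032 0 0 0; 0 0 -0.032 0 0 0",
)

```text
time: 12.18
eef_pos: [0.4584, -0.307, 0.0766]
tcp_rot: [0.743, 0.669, -0.0, 0.0]
contact_force: [-1.7, 1.8, 5.1]
opening: 0.732
```

Emit:
jog_arm(
  commands="0 0 0 0 0 0; 0 0 0 0 0 0; 0 0 0 0 0 0; 0 0 0 0 0 0; 0 0 0 0 0 0; 0 0 0 0 0 0; 0 0 0.01 0 0 0; 0 0 0.03 0 0 0; 0 0 0.06 0 0 0; 0 0 0.1 0 0 0; 0 0 0.13 0 0 0; 0 0 0.14 0 0 0; 0 0 0.14 0 0 0",
  gripper=100,
)

```text
time: 13.8
eef_pos: [0.4583, -0.3069, 0.2158]
tcp_rot: [0.743, 0.669, 0.0, 0.001]
contact_force: [-0.6, -0.5, -0.0]
opening: 1.0
```

```bash
python3 snap.py 6
```

```text
13.9 [ 0.45760901 -0.30620432  0.21374013] [ 7.43247058e-01  6.69015734e-01 -8.51049217e-05 -1.32326732e-03] 1.0009563373225239 [ 0.07535162 -0.7678545  -0.38739026]
```

View pics/s6.png

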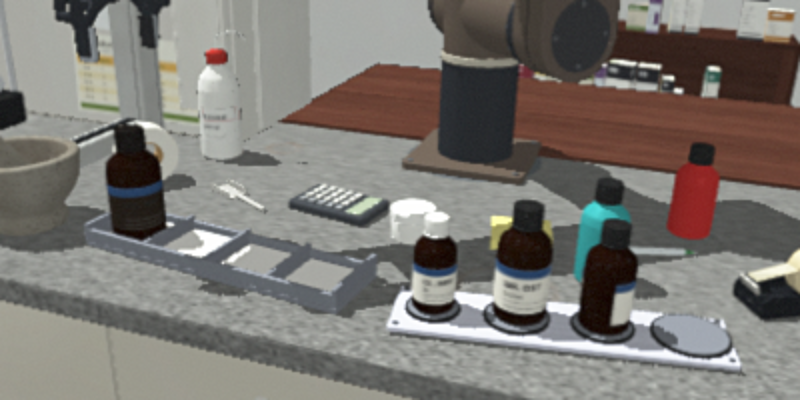

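Emit:
jog_arm(
  commands="0 0.02 0 0 0 0.01; 0.002 0.06 0 0 0 0.03; 0.004 0.11 0 0 0 0.05; 0.006 0.16 0 0 0 0.08; 0.008 0.21 0 0 0 0.1; 0.01 0.26 0 0 0 0.13; 0.011 0.31 0 0 0 0.15; 0.013 0.36 0 0 0 0.18; 0.015 0.41 0 0 0 0.2; 0.017 0.46 0 0 0 0.22; 0.018 0.505 0 0 0 0.24; 0.019 0.54 0 0 0 0.26; 0.019 0.555 0 0 0 0.265; 0.019 0.555 -0.02 0 0 0.265; 0.019 0.555 -0.06 0 0 0.265; 0.019 0.555 -0.1 0 0 0.265; 0.019 0.555 -0.13 0 0 0.265; 0.019 0.555 -0.145 0 0 0.265; 0.019 0.555 -0.145 0 0 0.265; 0.019 0.555 -0.145 0 0 0.265",
)

```text
time: 16.4
eef_pos: [0.4783, 0.2484, 0.0717]
tcp_rot: [0.648, 0.761, 0.001, 0.001]
contact_force: [0.3, -0.2, 0.4]
opening: 1.0
```

```bash
python3 snap.py 7
```

```text
16.5 [0.47837054 0.24853623 0.07196285] [0.64833061 0.76135742 0.00127105 0.00083122] 0.9994164790754699 [-0.37881436 -0.37682617  0.3434421 ]
```

View pics/s7.png

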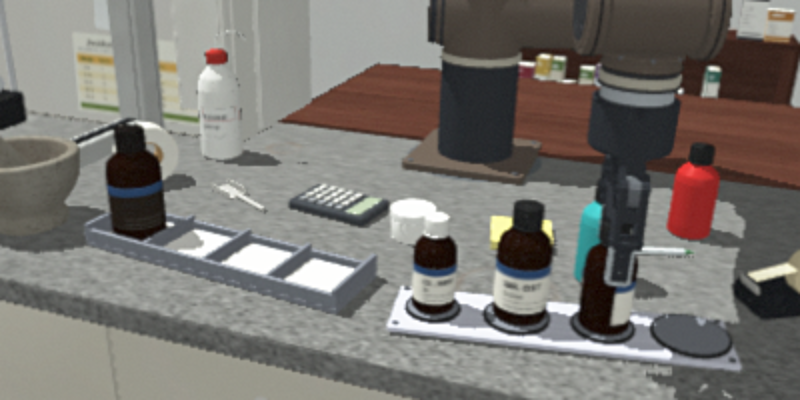

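Emit:
jog_arm(
  commands="0 0 -0.007 0 0 0; 0 0 -0.014 0 0 0; 0 0 -0.014 0 0 0; 0 0 -0.014 0 0 0",
)

```text
time: 17.0
eef_pos: [0.4772, 0.2482, 0.0562]
tcp_rot: [0.648, 0.761, -0.0, -0.0]
contact_force: [0.5, 1.0, 0.2]
opening: 0.997
```

Emit:
jog_arm(
  commands="0 0 0 0 0 0; 0 0 0 0 0 0; 0 0 0 0 0 0; 0 0 0 0 0 0; 0 0 0 0 0 0; 0 0 0 0 0 0; 0 0 0 0 0 0; 0 0 0 0 0 0",
  gripper=0,
  grip_force=50,
)

```text
time: 18.0
eef_pos: [0.4778, 0.2483, 0.0568]
tcp_rot: [0.648, 0.761, 0.001, 0.0]
contact_force: [1.4, 0.4, 4.5]
opening: 0.57
```

Emit:
jog_arm(
  commands="0 0 0.015 0 0 0; 0 0 0.045 0 0 0; 0 0 0.085 0 0 0; 0 0 0.125 0 0 0; 0 0 0.15 0 0 0; 0 -0.01 0.16 0 0 0; 0 -0.035 0.16 0 0 -0.015; -0.001 -0.07 0.16 0 0 -0.03; -0.002 -0.11 0.16 0 0 -0.05; -0.003 -0.15 0.16 0 0 -0.075; -0.004 -0.19 0.16 0 0 -0.1; -0.005 -0.23 0.16 0 0 -0.125; -0.006 -0.27 0.16 0 0 -0.15; -0.007 -0.31 0.16 0 0 -0.175; -0.008 -0.35 0.16 0 0 -0.2; -0.009 -0.39 0.16 0 0 -0.22; -0.01 -0.425 0.16 0 0 -0.245; -0.01 -0.455 0.16 0 0 -0.26; -0.01 -0.471 0.16 0 0 -0.265; -0.01 -0.471 0.16 0 0 -0.265",
)

```text
time: 20.5
eef_pos: [0.4665, -0.223, 0.2153]
tcp_rot: [0.744, 0.668, -0.0, -0.001]
contact_force: [-0.6, -0.1, -1.8]
opening: 0.572
```

Emit:
jog_arm(
  commands="0 0 -0.02 0 0 0; 0 0 -0.055 0 0 0; 0 0 -0.09 0 0 0; 0 0 -0.115 0 0 0; 0 0 -0.13 0 0 0; 0 0 -0.135 0 0 0; 0 0 -0.135 0 0 0; 0 0 -0.135 0 0 0",
)

```text
time: 21.5
eef_pos: [0.468, -0.2233, 0.0826]
tcp_rot: [0.743, 0.669, 0.0, 0.001]
contact_force: [0.8, -1.1, -2.0]
opening: 0.576
```

```bash
python3 snap.py 8
```

```text
21.6 [ 0.46786254 -0.22328286  0.08238989] [7.43252326e-01 6.69010412e-01 1.99302604e-04 1.00480563e-03] 0.5739965250018396 [ 0.69922252  0.6599249  -1.62688268]
```

View pics/s8.png

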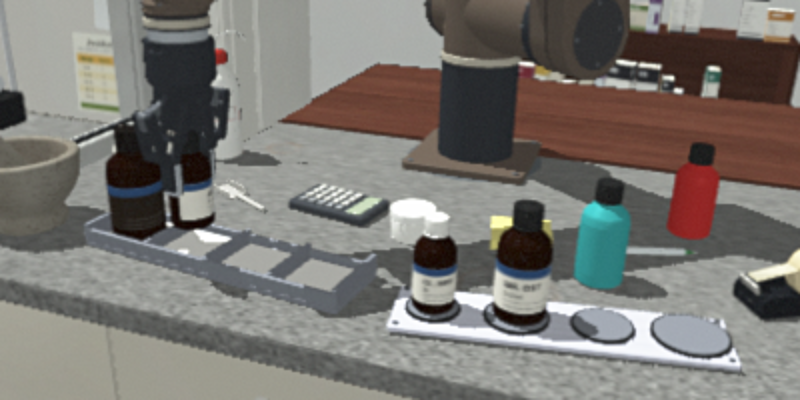

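Emit:
jog_arm(
  commands="0 0 -0.01 0 0 0; 0 0 -0.019 0 0 0; 0 0 -0.025 0 0 0; 0 0 -0.028 0 0 0; 0 0 -0.03 0 0 0; 0 0 -0.031 0 0 0; 0 0 -0.0315 0 0 0; 0 0 -0.032 0 0 0; 0 0 -0.032 0 0 0; 0 0 -0.032 0 0 0; 0 0 -0.032 0 0 0",
)

```text
time: 22.98
eef_pos: [0.4673, -0.2229, 0.0508]
tcp_rot: [0.743, 0.669, -0.0, -0.0]
contact_force: [-4.1, 2.9, 7.8]
opening: 0.568
```

Emit:
jog_arm(
  commands="0 0 0 0 0 0; 0 0 0 0 0 0; 0 0 0 0 0 0; 0 0 0 0 0 0; 0 0 0 0 0 0; 0 0 0 0 0 0; 0 0 0.01 0 0 0; 0 0 0.03 0 0 0; 0 0 0.06 0 0 0; 0 0 0.1 0 0 0; 0 0 0.14 0 0 0; 0 0 0.16 0 0 0; 0 0 0.166 0 0 0; 0 0 0.166 0 0 0",
  gripper=100,
)

```text
time: 24.72
eef_pos: [0.4671, -0.2227, 0.2153]
tcp_rot: [0.743, 0.669, 0.0, 0.0]
contact_force: [-0.2, 0.3, -0.3]
opening: 1.001
```

```bash
python3 snap.py 9; sed -i 's/^for nm,x0/for nm,x0/' meas.py; python3 meas.py | grep -E "^(l|s) |strip|rack"
```

```text
24.825 [ 0.46662945 -0.22236826  0.21397727] [ 7.43267327e-01  6.68993468e-01 -2.34889299e-04 -1.16861720e-03] 0.9975386878435425 [-0.56931139  0.29207867 -0.14384307]
scene rack 3029 [ 471.7 -180.3] [349.3  99. ] 84.15
scene strip 1988 [484.8 205.6] [ 87.  333.8] 8.68
top rack 1416 [ 466.6 -179.8] [345.  106.6] 83.22
top strip 1019 [479.5 206.9] [ 90.9 337.3] 8.91
s scene 481 [0.5036 0.0804] rms 0.0005419446515047728 cap [0.509  0.0822 0.1127] top 0.11536644417223466
s top 50 [0.5004 0.0808] rms 0.00037709105471128365 cap [0.4993 0.0804 0.1138] top 0.11715134978004063
s both 531 [0.5033 0.0804] rms 0.0006315688152703017 cap [0.5053 0.0815 0.1131] top 0.11585270177223832
l scene 802 [0.4886 0.1662] rms 0.0005638654576950626 cap [0.4962 0.1674 0.1302] top 0.1353358206071962
l top 80 [0.4854 0.1665] rms 0.0003747105176845726 cap [0.4841 0.1656 0.1335] top 0.13732561790590844
l both 882 [0.4884 0.1661] rms 0.0006271129810385204 cap [0.4922 0.1668 0.1313] top 0.135944246845756
```

View pics/s9.png

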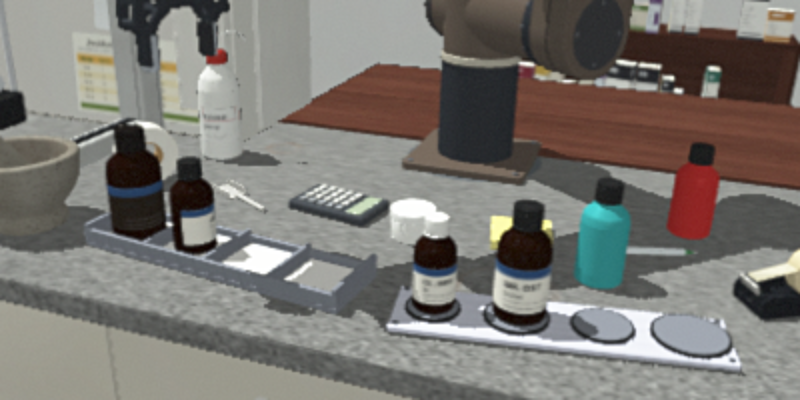

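Emit:
jog_arm(
  commands="0 0.02 0 0 0 0.015; 0.003 0.06 0 0 0 0.04; 0.005 0.11 0 0 0 0.07; 0.008 0.16 0 0 0 0.11; 0.01 0.21 0 0 0 0.14; 0.013 0.26 0 0 0 0.18; 0.016 0.31 0 0 0 0.21; 0.018 0.35 0 0 0 0.24; 0.02 0.38 0 0 0 0.26; 0.02 0.3895 0 0 0 0.265; 0.02 0.3895 -0.02 0 0 0.265; 0.02 0.3895 -0.06 0 0 0.265; 0.02 0.3895 -0.1 0 0 0.265; 0.02 0.3895 -0.13 0 0 0.265; 0.02 0.3895 -0.145 0 0 0.265; 0.02 0.3895 -0.149 0 0 0.265; 0.02 0.3895 -0.149 0 0 0.265; 0.02 0.3895 -0.149 0 0 0.265",
)

```text
time: 27.38
eef_pos: [0.4883, 0.1668, 0.0677]
tcp_rot: [0.648, 0.761, 0.001, 0.001]
contact_force: [1.2, -0.7, 0.8]
opening: 1.003
```

```bash
python3 snap.py 10
```

```text
27.475 [0.48806486 0.16682438 0.06745999] [6.48305253e-01 7.61379759e-01 7.96683795e-04 7.25988335e-04] 1.001397734996849 [-0.42726641  0.35939115 -0.20951984]
```

View pics/s10.png

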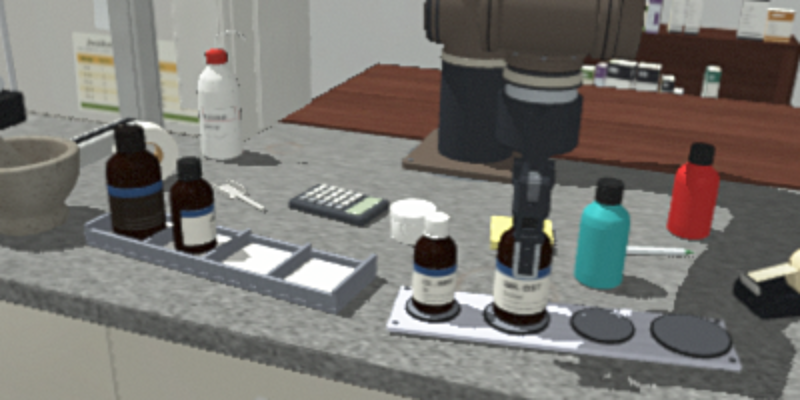

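The fingers straddle L (crop px 525,250), so I close.

Emit:
jog_arm(
  commands="0 0 0 0 0 0; 0 0 0 0 0 0; 0 0 0 0 0 0; 0 0 0 0 0 0; 0 0 0 0 0 0; 0 0 0 0 0 0; 0 0 0 0 0 0; 0 0 0 0 0 0",
  gripper=0,
  grip_force=50,
)

```text
time: 28.48
eef_pos: [0.4878, 0.1668, 0.0669]
tcp_rot: [0.648, 0.761, 0.0, 0.0]
contact_force: [0.1, -0.1, 5.3]
opening: 0.615
```

Emit:
jog_arm(
  commands="0 0 0.015 0 0 0; 0 0 0.045 0 0 0; 0 0 0.085 0 0 0; 0 0 0.125 0 0 0; 0 0 0.15 0 0 0; 0 -0.01 0.16 0 0 0; -0.001 -0.035 0.16 0 0 -0.025; -0.002 -0.07 0.16 0 0 -0.06; -0.004 -0.11 0.16 0 0 -0.095; -0.006 -0.15 0.16 0 0 -0.13; -0.007 -0.19 0.16 0 0 -0.165; -0.009 -0.23 0.16 0 0 -0.2; -0.011 -0.265 0.16 0 0 -0.23; -0.012 -0.292 0.16 0 0 -0.255; -0.012 -0.3045 0.16 0 0 -0.265; -0.012 -0.3045 0.16 0 0 -0.265",
)

```text
time: 30.48
eef_pos: [0.4746, -0.138, 0.2254]
tcp_rot: [0.744, 0.669, -0.0, -0.001]
contact_force: [-1.0, 0.6, -1.5]
opening: 0.614
```

Emit:
jog_arm(
  commands="0 0 -0.02 0 0 0; 0 0 -0.055 0 0 0; 0 0 -0.09 0 0 0; 0 0 -0.115 0 0 0; 0 0 -0.13 0 0 0; 0 0 -0.135 0 0 0; 0 0 -0.135 0 0 0; 0 0 -0.135 0 0 0",
)

```text
time: 31.48
eef_pos: [0.4761, -0.1382, 0.0926]
tcp_rot: [0.743, 0.669, 0.0, 0.001]
contact_force: [0.6, 0.4, -2.3]
opening: 0.616
```

```bash
python3 snap.py 11
```

```text
31.575 [ 0.47593042 -0.13818919  0.09239716] [7.43256108e-01 6.69006197e-01 3.56209941e-04 9.69302753e-04] 0.6161542022479836 [ 0.29771912  0.43806527 -2.102927  ]
```

View pics/s11.png

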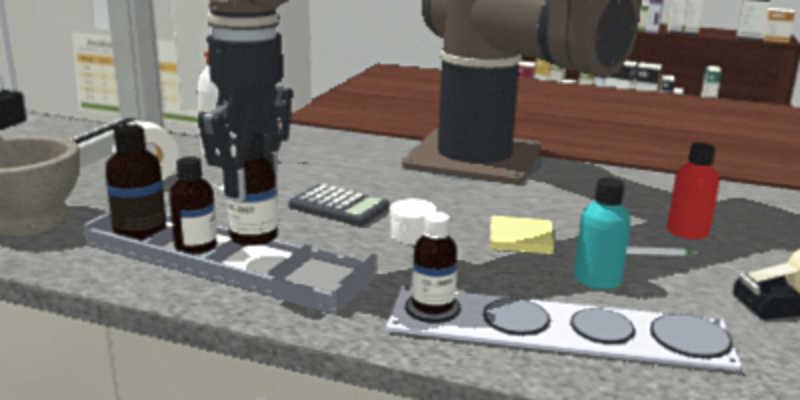

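L hangs upright over its pocket (crop px 265,255).

Emit:
jog_arm(
  commands="0 0 -0.01 0 0 0; 0 0 -0.019 0 0 0; 0 0 -0.025 0 0 0; 0 0 -0.028 0 0 0; 0 0 -0.03 0 0 0; 0 0 -0.031 0 0 0; 0 0 -0.0315 0 0 0; 0 0 -0.032 0 0 0; 0 0 -0.032 0 0 0; 0 0 -0.032 0 0 0; 0 0 -0.032 0 0 0",
)

```text
time: 32.95
eef_pos: [0.4754, -0.1379, 0.0609]
tcp_rot: [0.743, 0.669, -0.0, -0.0]
contact_force: [-2.8, 2.1, 6.9]
opening: 0.619
```

Emit:
jog_arm(
  commands="0 0 0 0 0 0; 0 0 0 0 0 0; 0 0 0 0 0 0; 0 0 0 0 0 0; 0 0 0 0 0 0; 0 0 0 0 0 0; 0 0 0.01 0 0 0; 0 0 0.03 0 0 0; 0 0 0.06 0 0 0; 0 0 0.1 0 0 0; 0 0 0.14 0 0 0; 0 0 0.155 0 0 0; 0 0 0.155 0 0 0",
  gripper=100,
)

```text
time: 34.58
eef_pos: [0.4757, -0.138, 0.2152]
tcp_rot: [0.743, 0.669, 0.0, 0.001]
contact_force: [-0.5, 0.5, 0.4]
opening: 1.001
```

Emit:
jog_arm(
  commands="0.002 0.02 0 0 0 0.02; 0.007 0.06 0 0 0 0.07; 0.013 0.105 0 0 0 0.13; 0.019 0.15 0 0 0 0.19; 0.024 0.19 0 0 0 0.235; 0.027 0.212 0 0 0 0.26; 0.027 0.2185 0 0 0 0.265; 0.027 0.2185 -0.02 0 0 0.265; 0.027 0.2185 -0.06 0 0 0.265; 0.027 0.2185 -0.1 0 0 0.265; 0.027 0.2185 -0.135 0 0 0.265; 0.027 0.2185 -0.157 0 0 0.265; 0.027 0.2185 -0.166 0 0 0.265; 0.027 0.2185 -0.168 0 0 0.265; 0.027 0.2185 -0.168 0 0 0.265; 0.027 0.2185 -0.168 0 0 0.265",
)

```text
time: 36.58
eef_pos: [0.5031, 0.0806, 0.0474]
tcp_rot: [0.648, 0.761, 0.001, 0.001]
contact_force: [0.2, 0.7, 0.6]
opening: 0.996
```

```bash
python3 snap.py 12
```

```text
36.675 [0.50285695 0.08070065 0.0471803 ] [6.48289008e-01 7.61393907e-01 4.93724904e-04 6.61253248e-04] 1.0000022632491852 [-0.33677858  0.031169   -0.19793543]
```

View pics/s12.png

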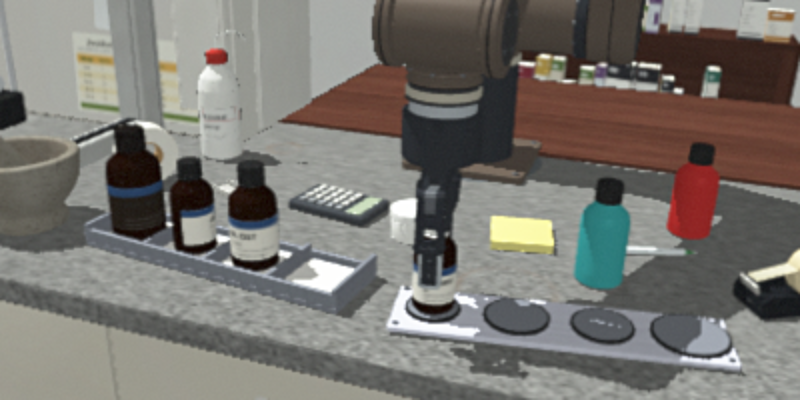

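L stands in its pocket and the fingers straddle S (crop px 433,265), so I close.

Emit:
jog_arm(
  commands="0 0 0 0 0 0; 0 0 0 0 0 0; 0 0 0 0 0 0; 0 0 0 0 0 0; 0 0 0 0 0 0; 0 0 0 0 0 0; 0 0 0 0 0 0; 0 0 0 0 0 0; 0 0 0 0 0 0",
  gripper=0,
  grip_force=50,
)

```text
time: 37.8
eef_pos: [0.5026, 0.0807, 0.0467]
tcp_rot: [0.648, 0.761, 0.0, 0.0]
contact_force: [0.1, 0.5, 5.6]
opening: 0.504
```

Emit:
jog_arm(
  commands="0 0 0.015 0 0 0; 0 0 0.045 0 0 0; 0 0 0.08 0 0 0; 0 0 0.1 0 0 0; -0.002 -0.012 0.1 0 0 -0.02; -0.006 -0.04 0.1 0 0 -0.08; -0.011 -0.08 0.1 0 0 -0.16; -0.016 -0.115 0.1 0 0 -0.23; -0.018 -0.13 0.1 0 0 -0.26; -0.018 -0.1346 0.1 0 0 -0.265; -0.018 -0.1346 0.09 0 0 -0.265; -0.018 -0.1346 0.065 0 0 -0.265; -0.018 -0.1346 0.04 0 0 -0.265; -0.018 -0.1346 0.028 0 0 -0.265; -0.018 -0.1346 0.025 0 0 -0.265; -0.018 -0.1346 0.025 0 0 -0.265; -0.018 -0.1346 0.025 0 0 -0.265",
)

```text
time: 39.92
eef_pos: [0.4851, -0.0541, 0.0723]
tcp_rot: [0.743, 0.669, 0.001, 0.001]
contact_force: [0.9, 0.3, -0.5]
opening: 0.499
```

```bash
python3 snap.py 13
```

```text
40.025 [ 0.48487781 -0.05410972  0.07218017] [7.43244466e-01 6.69019377e-01 4.29570215e-04 7.43364803e-04] 0.5013445192875167 [-0.48704695 -0.04148651 -0.5365613 ]
```

View pics/s13.png

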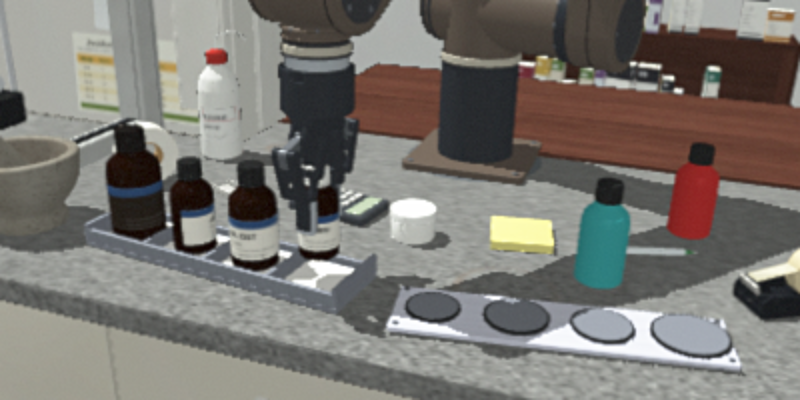

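S is held upright over the last pocket (crop px 320,250).

Emit:
jog_arm(
  commands="0 0 -0.01 0 0 0; 0 0 -0.019 0 0 0; 0 0 -0.025 0 0 0; 0 0 -0.028 0 0 0; 0 0 -0.03 0 0 0; 0 0 -0.031 0 0 0; 0 0 -0.0315 0 0 0; 0 0 -0.032 0 0 0; 0 0 -0.032 0 0 0; 0 0 -0.032 0 0 0; 0 0 -0.032 0 0 0",
)

```text
time: 41.4
eef_pos: [0.4844, -0.054, 0.0406]
tcp_rot: [0.743, 0.669, -0.0, -0.0]
contact_force: [-4.0, 0.6, 6.7]
opening: 0.498
```

Emit:
jog_arm(
  commands="0 0 0 0 0 0; 0 0 0 0 0 0; 0 0 0 0 0 0; 0 0 0 0 0 0; 0 0 0 0 0 0; 0 0 0 0 0 0; 0 0 0 0 0 0; 0 0 0.01 0 0 0; 0 0 0.03 0 0 0; 0 0 0.06 0 0 0; 0 0 0.1 0 0 0; 0 0 0.14 0 0 0; 0 0 0.18 0 0 0; 0 0 0.2 0 0 0; 0 0.05 0.2 0 0 0; 0 0.1 0.2 0 0 0; 0 0.15 0.2 0 0 0; 0 0.2 0.2 0 0 0; 0 0.2 0.2 0 0 0; 0 0.2 0.2 0 0 0",
  gripper=100,
)

```text
time: 43.9
eef_pos: [0.4842, 0.146, 0.2397]
tcp_rot: [0.743, 0.669, 0.0, 0.0]
contact_force: [0.1, -0.1, 0.8]
opening: 1.001
```

```bash
python3 snap.py 14
cat > fin.py <<'E'
from h import *
from scipy.optimize import least_squares
np.set_printoptions(precision=4,suppress=True)
C={n:vision.read_camera(n) for n in("scene","top")}
a=np.deg2rad(-6); cR=np.array([.471,-.1805]); ax=np.array([np.cos(a),np.sin(a)]); ay=np.array([-np.sin(a),np.cos(a)])
for k,r,h,H,y in(("xl",.032,.091,.135,-.1275),("m",.025,.074,.110,-.0425),("l",.027,.081,.120,.0425),("s",.022,.067,.100,.1275)):
    g=cR+y*ay
    for n in C:
        P,_=pts(C[n],np.ones((400,640),bool))
        near=np.hypot(P[:,0]-g[0],P[:,1]-g[1])<r+.012
        Q=P[near&(P[:,2]>.032)&(P[:,2]<h+.005)]
        if len(Q)<10: print(k,n,"few");continue
        f=least_squares(lambda x:np.hypot(Q[:,0]-x[0],Q[:,1]-x[1])-r,g,loss="soft_l1",f_scale=.002)
        lo=Q[Q[:,2]<.055]; hi=Q[Q[:,2]>.055]
        d=f.x-cR; print(k,n,len(Q),"rack x %.4f y-err %.4f"%(d@ax,d@ay-y),"top-8mm-H %.4f"%(np.percentile(P[near][:,2],99)-.008-H))
E
python3 fin.py
```

```text
44.0 [0.48434244 0.14517473 0.2395566 ] [7.43683018e-01 6.68532371e-01 4.28560647e-06 1.93493899e-04] 1.0022961137402078 [ 0.8066221  -0.3096669  -0.47626175]
xl scene 701 rack x 0.0017 y-err -0.0012 top-8mm-H 0.0019
xl top 129 rack x -0.0013 y-err 0.0013 top-8mm-H 0.0044
m scene 422 rack x 0.0017 y-err -0.0005 top-8mm-H 0.0018
m top 66 rack x -0.0013 y-err -0.0006 top-8mm-H 0.0045
l scene 569 rack x 0.0010 y-err -0.0006 top-8mm-H 0.0016
l top 72 rack x -0.0019 y-err -0.0006 top-8mm-H 0.0040
s scene 342 rack x 0.0007 y-err -0.0006 top-8mm-H 0.0017
s top 40 rack x -0.0024 y-err -0.0005 top-8mm-H 0.0037
```

View pics/s14.png

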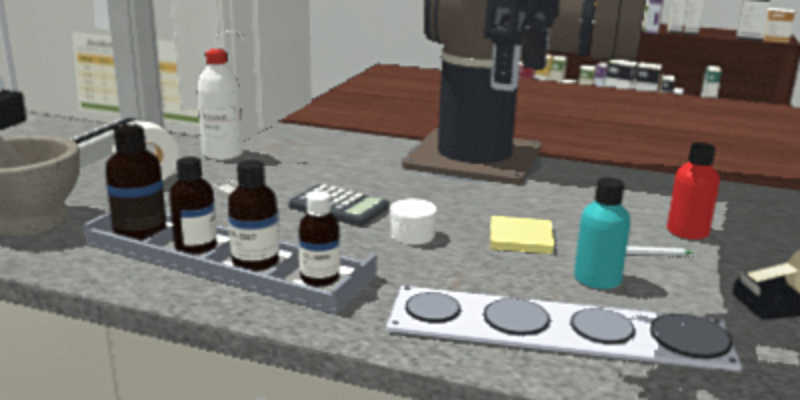

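```bash
python3 -c "
from plant import ctrl
print(ctrl.sign_off())"
```

```text
the job is handed in; nothing more can be done
None
```

All four bottles are standing in the rack in mirrored order, released, and the job is handed in (`sign_off` gives no verdict). From the robot's left, the strip held XL, M, L, S; the rack now holds S, L, M, XL. The arm is clear of everything and the clock read about 44 s, well under the 112 s limit.

- **Position:** in both cameras each bottle is within about 2.5 mm of its pocket centre, along and across the rack (20 mm allowed).
- **Height:** the bottle tops read 2 mm (scene camera) to 4 mm (top camera) above where they should be on the pocket floors. They read 1 to 4.5 mm high on the strip too, so I take this as camera bias and believe the bottles stand on the floors.
- **Upright:** I judged this only from the picture, where all four look straight; I did not measure the tilt.
- **Camera disagreement:** the two cameras differ by about 3 mm in x, slightly more than the stated 2 mm calibration. I averaged them.
- **Look-alikes:** the red and turquoise bottles were not touched.

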